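# Re-hang two hand stamps on their rails

## Task

The red stamp standing on the desk belongs in front of the other red stamp on the rack, but a blue stamp has been hung there by mistake. Lift the blue stamp out over the upturned ends of that rail and hang it in front of the other blue stamp, then hang the red stamp in the freed place. Leave both hanging freely behind the end stops, square on the rail like their neighbours, without disturbing the other stamps.

Things in the scene. Friction and masses are not known exactly. Their poses are not given: they have to be found in the camera images.
- rack: Fixed dark steel rack, base plate 160 (x) x 316 (y) x 8 mm. Origin: centre of its underside; +x to the upright back panel (front face at x = 55, top at z = 106 mm), open front at -x, z up. Three rails run along x at y = -100, 0, +100 mm. Each holds two stamps: back one at about x = +28, front place x = -24 mm (-36 to -14 fits). Which colour is on which rail changes.
- rail_a (a point): Front place of the rail at rack y = -100 mm, midway between its two wires and level with their tops (rack x = -24, z = 78 mm); axes as the rack. A rail is a pair of fixed 8 mm round steel wires along x, 22 mm between centres (14 mm clear gap). A stamp hangs with its neck between them, its handle's flat underside lying on them: handle centre 23 mm above this point.
- rail_b (a point): Front place of the rail at rack y = 0 mm, midway between its two wires and level with their tops (rack x = -24, z = 78 mm); axes as the rack. Wires as at rail_a. To pass the end stop a hanging stamp must be raised over 14 and under 30 mm; higher, its base strikes the wires from below.
- rail_c (a point): Front place of the rail at rack y = +100 mm, midway between its two wires and level with their tops (rack x = -24, z = 78 mm); axes as the rack. Wires as at rail_a.
- stop_b (a point): End stop of the middle rail, midway between its two upturned wire ends, level with their tops (rack x = -62, y = 0, z = 92 mm). At the open front of every rail both wires turn up like this, 14 mm above their tops; the outermost metal is at rack x = -67 mm.
- blue_stamp_grip (a point): Blue-handled stamp hung wrongly in front of red_back. All stamps: 106 mm tall, black base 40 (x) x 60 (y) x 17 mm, steel neck 10 mm thick and 38 long, handle 30 (x) x 42 (y) x 51 mm with flat sides and arched top; 0.11 kg. Point: handle centre, 78 mm above the rubber face, 23 above the handle's underside; z up, y the wide way. Grip across y.
- red_stamp_grip (a point): Red-handled stamp standing upright on its rubber face on the open desk, front right, turned up to 40 degrees. Same shape, point and axes as blue_stamp_grip (handle centre, 78 mm above the desk).
- red_back_grip (a point): Red-handled stamp at the back of the red stamps' rail, the misplaced blue one in front of it; leave alone. Same shape, point and axes as blue_stamp_grip.
- blue_back_grip (a point): Blue-handled stamp at the back of the blue stamps' rail, whose front place is empty; leave alone. Same shape, point and axes as blue_stamp_grip.
- green_back_grip (a point): Green-handled stamp at the back of the green stamps' rail; leave alone. Same shape, point and axes as blue_stamp_grip.
- green_front_grip (a point): Green-handled stamp at the front of the green stamps' rail; leave alone. Same shape, point and axes as blue_stamp_grip.

How it is judged (in metres and radians):
On the way, in this order (a step that is already met when the one before it is completed fails the run):
1. the blue stamp hangs released in front of the other blue stamp, behind the end stop (horizontal distance between blue_stamp_grip and blue_back_grip below 0.075 m and z of blue_stamp_grip in the frame of rack between 0.097 and 0.105 m and x of blue_stamp_grip in the frame of rack above -0.045 m and angle between blue_stamp_grip's own z axis and vertical below 0.12 rad and angle between the y axis of blue_stamp_grip and the y axis of rack, either way round below 0.3 rad and contact force between the fingers and blue_stamp below 0.1 N), for 0.2 s.
2. the red stamp hangs released in front of the other red stamp, behind the end stop (horizontal distance between red_stamp_grip and red_back_grip below 0.075 m and z of red_stamp_grip in the frame of rack between 0.097 and 0.105 m and x of red_stamp_grip in the frame of rack above -0.045 m and angle between red_stamp_grip's own z axis and vertical below 0.12 rad and angle between the y axis of red_stamp_grip and the y axis of rack, either way round below 0.3 rad and contact force between the fingers and red_stamp below 0.1 N), for 0.2 s.
At the end, for the whole second after the job is handed in: Both stamps hang in front of the back stamp of their colour (handle centres within 75 mm of it), handles resting on the wires (handle centre 97 to 105 mm over the rack's underside), behind the end stop, upright within 0.12 rad, square within 0.3 rad, at rest (horizontal distance between blue_stamp_grip and blue_back_grip below 0.075 m and z of blue_stamp_grip in the frame of rack between 0.097 and 0.105 m and x of each of blue_stamp_grip, red_stamp_grip in the frame of rack above -0.045 m and angle between each of blue_stamp_grip, red_stamp_grip's own z axis and vertical below 0.12 rad and angle between the y axis of each of blue_stamp_grip, red_stamp_grip and the y axis of rack, either way round below 0.3 rad and horizontal distance between red_stamp_grip and red_back_grip below 0.075 m and z of red_stamp_grip in the frame of rack between 0.097 and 0.105 m and linear speed of each of blue_stamp, red_stamp below 0.02 m/s); the robot touches nothing.
It fails at once if red back stamp is shifted more than 20 mm (distance of red_back_grip from where it was at the start of the episode above 0.02 m).
It fails at once if blue back stamp is shifted more than 20 mm (distance of blue_back_grip from where it was at the start of the episode above 0.02 m).
It fails at once if green back stamp is shifted more than 20 mm (distance of green_back_grip from where it was at the start of the episode above 0.02 m).
It fails at once if green front stamp is shifted more than 20 mm (distance of green_front_grip from where it was at the start of the episode above 0.02 m).
It also fails if it takes over 54 s, if anything falls off the work surface, if the arm or the gripper's body presses on something with over 40 N, if the wrist force passes 120 N, or if a joint passes its speed limit or range.

## Robot

A 6-joint arm with a two-finger parallel gripper is mounted at the origin on the work surface; the furniture and walls round the work are solid. World frame = base frame: x ahead of the robot, y to its left, z up, the work surface at z = 0. Lengths are in mm, angles in rad, forces in N, time in s.
With the tool pointing down it reaches from about 350 to 875 mm from the base axis. Payload 4.2 kg.
Tool frame: the origin (TCP) lies midway between the tips of the shut fingers; the grasp point (between the pads) lies 19 mm behind it; z points along the fingers, y is the direction in which the jaws open and shut (so a half turn about z gives the same grasp; the last joint's range is limited). The gripper opens to 85 mm and grips with 20 to 120 N. Pads are 22 mm wide; open, the fingers measure 114 mm over their backs; the gripper's body (76 mm by 85 mm) begins 54 mm behind the grasp point. The pads swing forward as they close: fully open they stand 13 mm farther back than shut.
Start: joints at [-0.967, 0.385, 0.008, 0, -1.194, -0.259], TCP at [211.27, -588.187, 231.312] pointing down, gripper open.
Joint ranges: [-3.14, 3.14], [-1.21, 2.06], [-1.07, 1.41], [-3.16, 2.05], [-2.99, -0.16], [-3.1, 3.1]. Speed limits (rad/s): [2.79, 2.79, 3.14, 3.14, 3.14, 3.14].

## Interface

Orientations are given as a unit quaternion [x, y, z, w].
In Python, from bench import readout, optics, workorder, nets gives the robot as it stands. The module is installed in compiled form; this text tells all that it offers.
- The arm moves only by the tool move_arm, never from a script. Its argument "steps" is a list of rows, each a list of 7 numbers: the opening, from -1 (shut) to 1 (fully open), so that 0 is half open, then the shift along the world's x, y, z in mm, then the turn, a rotation vector about the world's x, y, z in rad. In form: [[gripper, tx, ty, tz, wx, wy, wz], ...]. A call has 1 to 5 rows; each row is the pose to reach, as a shift and turn from the pose commanded when the call began; what a row does not reach only later rows make up. A row lasts 1/12 s, in which the tool goes at most 41.7 mm and 7.16 degrees, less where a joint would pass 70% of its speed; a pose out of reach is approached as far as the arm can. A call with a gripper value outside its range is refused whole. The fingers move at their own pace and stop on an object; the grip force is fixed at half the most. Time passes only in rows, so rows that repeat a pose let the fingers close. It gives the time, the measured TCP pose, the force and the opening at its end, in the units of the state.
- readout.read_state(): the state, without advancing time (a new reading comes with each control period).
- optics.get_image(name): name is "side" or "top"; returns a dict with "frame" (420x560x3 uint8, blue, green, red), "fx", "fy", "cx", "cy" (pixels), "rvec" (rotation vector, rad) and "tvec" (3), from world to camera coordinates, as OpenCV has them. Camera axes: x right, y down, z forward; pixel columns grow to the right and rows downward; lengths in mm; the calibration is good to about 2 mm. A picture is of the moment at which its call begins. There is no depth.
- workorder.job_done(): hands the job in, once; it reports no verdict.
Trained networks look in a picture, given as the dict that the camera call returned (one of the last four; its "shot" number tells which), for a name from the list of things; names that differ only in an ending like _2 or _b are one class to them, and where a whole thing is asked for, a point or a joint stands for the part that bears it (a point fixed in the world has none). Each returns a list of dicts, best first, with "conf" (0 to 1); they miss things now and then, are a little off and sometimes report something else, mostly with a low value. They report only what shows in the picture. A call takes as long as a camera call.
- nets.silhouettes(name, picture): "region" (420x560 bool, what is visible of it) and "extent" ([left, top, right, bottom] in pixels, round what is visible of it).
- nets.tip_of(name, picture): "uv" ([column, row] in pixels: a listed point, or the origin of a listed thing).
The state is a dict: "clock": time; "joints": joint angles; "joint_vel": joint speeds; "joint_efforts": joint torques, N m; "position": TCP position; "ee_rot": TCP orientation; "contact_force": force on the tool from outside, world axes, zero at the start; "wrist_torque": the same for the moment, N m; "gripper_width": finger opening in mm.
Only numpy, scipy, OpenCV 4.12 (cv2) and the standard library are available. Lean on these libraries where they do the work, as an engineer would, in place of code of your own. Each camera call takes 0.05 s, during which the arm holds its last target.

## Working session

There is one attempt and no reset: what is moved stays moved. The work goes in short steps, Python scripts to look and compute and a tool call to move; the robot and the scene stay as the last step left them, time stands still between calls to the robot, and variables do not carry over. Pictures are saved under pics/ and viewed, and the job is handed in when it is done.

Besides the shell and the picture viewer there is one more tool, called after "Request:" by a JSON object that holds its "name" and its "arguments". move_arm: Moves the arm, as the interface text tells. Its arguments: {"type":"object","properties":{"steps":{"type":"array","items":{"type":"array","items":{"type":"number"}}}},"required":["steps"]}

```bash
mkdir -p pics; python3 - <<'E'
from bench import readout, optics
import cv2,numpy as np
s=readout.read_state()
for k,v in s.items(): print(k,v)
for n in("side","top"):
    p=optics.get_image(n); cv2.imwrite(f"pics/{n}0.png",p["frame"])
    R=cv2.Rodrigues(np.array(p["rvec"],float))[0]; print(n,p["fx"],p["cx"],p["cy"],(-R.T@np.array(p["tvec"]).ravel()).round(),R.round(2).tolist())
E
```

```text
clock 0.0
joints [-9.67434793e-01  3.85538619e-01  6.64091154e-03 -5.00063136e-04
 -1.19398870e+00 -2.58629437e-01]
joint_vel [-0.00031749  0.00159306 -0.00011689 -0.00056487  0.00035189 -0.00143481]
joint_efforts [ 9.40883037e-04 -3.92291164e+01  1.88401204e+01  4.18608829e+00
 -4.60789364e-03  1.29660225e-05]
position [ 211.05806059 -587.67301684  230.23814958]
ee_rot [-1.71422840e-01  9.85196967e-01  1.04656029e-03 -2.25450496e-04]
contact_force [-0.37474336  0.19525111  0.11806473]
wrist_torque [-0.01062718  0.00895513  0.01680407]
gripper_width 85.49314301930812
side 425.7562498263837 286.70315669883473 204.3039403077844 [135. 578. 648.] [[-0.85, -0.53, 0.01], [-0.31, 0.48, -0.82], [0.43, -0.7, -0.57]]
top 425.16251312946787 283.41205587858025 210.6317042692926 [ 412.  -93. 1094.] [[-0.0, -1.0, -0.0], [-0.99, 0.0, -0.14], [0.14, 0.0, -0.99]]
```

View pics/side0.png

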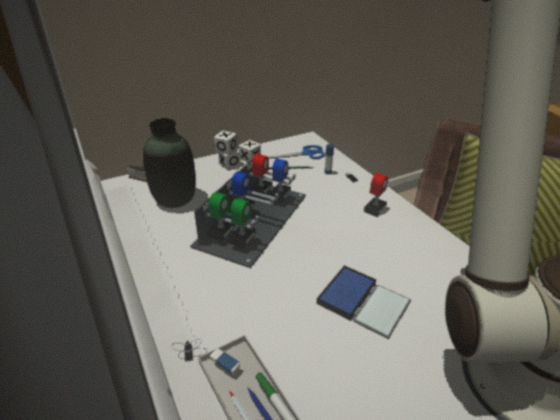

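View pics/top0.png

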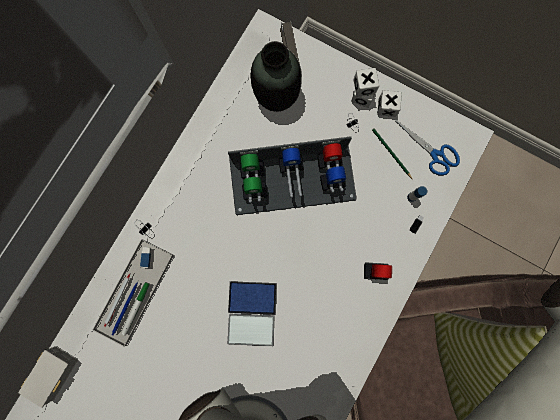

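```bash
cat > h.py <<'E'
from bench import readout, optics, nets
import cv2,numpy as np
def cam(p):
    R=cv2.Rodrigues(np.array(p["rvec"],float))[0];t=np.array(p["tvec"],float).ravel()
    K=np.array([[p["fx"],0,p["cx"]],[0,p["fy"],p["cy"]],[0,0,1.]]);return K,R,t
def proj(p,X):
    K,R,t=cam(p);x=(K@(R@np.atleast_2d(X).T+t[:,None])).T;return x[:,:2]/x[:,2:]
def atz(p,uv,z):
    K,R,t=cam(p);c=-R.T@t;d=R.T@np.linalg.inv(K)@np.array([uv[0],uv[1],1.]);return c+d*(z-c[2])/d[2]
def tri(p,a,q,b):
    P=[k@np.c_[r,t] for k,r,t in(cam(p),cam(q))]
    x=cv2.triangulatePoints(P[0],P[1],np.array(a,float).reshape(2,1),np.array(b,float).reshape(2,1)).ravel();return x[:3]/x[3]
E
python3 - <<'E'
from h import *
import pickle
s=optics.get_image("side");t=optics.get_image("top")
pickle.dump((s,t),open("im0.pkl","wb"))
D={}
for n in["rack","rail_a","rail_b","rail_c","stop_b","blue_stamp_grip","red_stamp_grip","red_back_grip","blue_back_grip","green_back_grip","green_front_grip"]:
    a=nets.tip_of(n,s);b=nets.tip_of(n,t)
    D[n]=(a,b)
    f=lambda l:[(np.round(d["uv"],1).tolist(),round(d["conf"],2)) for d in l[:4]]
    print(n,"S",f(a),"T",f(b))
    if a and b: print("   ",tri(s,a[0]["uv"],t,b[0]["uv"]).round(1))
pickle.dump(D,open("d0.pkl","wb"))
E
```

```text
rack S [([253.0, 218.9], 0.77), ([235.5, 219.3], 0.59)] T [([293.2, 178.0], 0.59)]
    [ 6.535e+02 -1.133e+02 -4.000e-01]
rail_a S [([239.0, 217.9], 0.8), ([261.3, 195.8], 0.68), ([280.3, 176.7], 0.6)] T [([253.2, 184.3], 0.86), ([296.0, 180.2], 0.81), ([337.7, 174.0], 0.76)]
    [619.7 -14.9  78.6]
rail_b S [([239.0, 217.9], 0.8), ([261.3, 195.8], 0.68), ([280.3, 176.7], 0.6)] T [([253.2, 184.3], 0.86), ([296.0, 180.2], 0.81), ([337.7, 174.0], 0.76)]
    [619.7 -14.9  78.6]
rail_c S [([239.0, 217.9], 0.8), ([261.3, 195.8], 0.68), ([280.3, 176.7], 0.6)] T [([253.2, 184.3], 0.86), ([296.0, 180.2], 0.81), ([337.7, 174.0], 0.76)]
    [619.7 -14.9  78.6]
stop_b S [([276.9, 196.7], 0.69)] T [([297.3, 196.2], 0.98)]
    [ 588.6 -121.9   86.4]
blue_stamp_grip S [([279.5, 169.7], 0.76)] T [([333.5, 174.5], 0.61)]
    [ 637.4 -208.2  102.2]
red_stamp_grip S [([379.7, 184.9], 0.6), ([241.1, 212.2], 0.48)] T [([381.6, 271.7], 0.84)]
    [ 408.6 -320.7   75.5]
red_back_grip S [([260.8, 164.6], 0.75)] T [([331.0, 151.1], 0.92), ([295.9, 178.6], 0.47)]
    [ 693.7 -204.   102. ]
blue_back_grip S [([240.1, 181.6], 0.8)] T [([290.1, 156.9], 0.95)]
    [ 681.2 -104.3  106. ]
green_back_grip S [([218.9, 205.8], 0.97), ([379.7, 185.4], 0.53)] T [([250.0, 159.9], 0.57)]
    [674.1  -9.3  94.8]
green_front_grip S [([242.3, 209.9], 0.77)] T [([252.2, 185.0], 0.58)]
    [611.4 -15.3 103.9]
```

```bash
cat > fit.py <<'E'
from h import *
from scipy.optimize import least_squares
E
python3 - <<'E'
from h import *
import pickle
from scipy.optimize import least_squares,minimize
s,t=pickle.load(open("im0.pkl","rb"));D=pickle.load(open("d0.pkl","rb"))
obs=[]
ra=D["rail_a"]
cS=[d["uv"] for d in ra[0]];cT=[d["uv"] for d in ra[1]]
for i,y in enumerate([100,0,-100]): obs+=[(s,cS[i],(-24,y,78),1),(t,cT[i],(-24,y,78),1)]
for k,X in [("stop_b",(-62,0,92)),("red_back_grip",(28,-100,101)),("blue_back_grip",(28,0,101)),("green_back_grip",(28,100,101)),("rack",(0,0,0))]:
    obs+=[(s,D[k][0][0]["uv"],X,.6),(t,D[k][1][0]["uv"],X,.6)]
def W(q,X):
    c,n=np.cos(q[2]),np.sin(q[2]);return np.array([q[0]+c*X[0]-n*X[1],q[1]+n*X[0]+c*X[1],X[2]])
def f(q): return np.concatenate([(proj(p,W(q,X))[0]-uv)*w for p,uv,X,w in obs])
r=least_squares(f,[650,-113,0.1],loss="soft_l1",x_scale=[1,1,.01]);q=r.x
print("rack",q.round(3)); print(f(q).reshape(-1,2).round(1).tolist())
def f2(q): return np.concatenate([(proj(p,W(q,X))[0]-uv)*w for p,uv,X,w in obs if p is t])
print("top only",least_squares(f2,q,loss="soft_l1",x_scale=[1,1,.01]).x.round(3))
np.save("rack.npy",q)
for n,X in dict(blue=(-24,-100,101),rb=(-24,0,78),ra=(-24,-100,78),stopb=(-62,0,92),stopa=(-62,-100,92)).items(): print(n,W(q,X).round(1))
# overlay
for nm,p in(("s",s),("t",t)):
    im=cv2.resize(p["frame"],None,fx=3,fy=3,interpolation=cv2.INTER_CUBIC)
    def L(A,B,c):
        a,b=proj(p,[W(q,A),W(q,B)]);cv2.line(im,tuple(int(v) for v in a*3+1),tuple(int(v) for v in b*3+1),c,1,cv2.LINE_AA)
    for y in(-100,0,100):
        for d in(-11,11): L((-62,y+d,74),(55,y+d,74),(0,255,255)); L((-63,y+d,74),(-63,y+d,92),(0,255,255))
    c=[(-80,-158),(80,-158),(80,158),(-80,158)]
    for i in range(4): L((*c[i],8),(*c[(i+1)%4],8),(255,0,255))
    L((55,-158,106),(55,158,106),(255,255,0))
    u=(proj(p,W(q,(0,0,50)))[0]*3).astype(int);cv2.imwrite(f"pics/ov_{nm}.png",im[max(0,u[1]-250):u[1]+250,max(0,u[0]-300):u[0]+300])
    v=(proj(p,(408,-320,40))[0]).astype(int);cv2.imwrite(f"pics/red_{nm}.png",cv2.resize(p["frame"][v[1]-30:v[1]+30,v[0]-40:v[0]+40],None,fx=8,fy=8,interpolation=cv2.INTER_CUBIC))
E
```

```text
rack [ 6.54211e+02 -1.12785e+02  1.14000e-01]
[[0.5, 0.0], [0.6, 0.4], [-0.6, -0.3], [-1.4, -0.1], [-1.3, -0.5], [-2.4, 1.4], [-1.3, -1.3], [-0.4, -1.1], [0.1, -0.4], [1.5, 0.7], [0.8, 0.4], [1.3, 0.0], [-0.0, -1.4], [0.5, 1.1], [0.0, -0.0], [-0.2, -0.3]]
top only [ 6.55256e+02 -1.12982e+02  1.27000e-01]
blue [ 641.7 -214.9  101. ]
rb [ 630.4 -115.5   78. ]
ra [ 641.7 -214.9   78. ]
stopb [ 592.6 -119.8   92. ]
stopa [ 604.  -219.2   92. ]
```

View pics/ov_s.png

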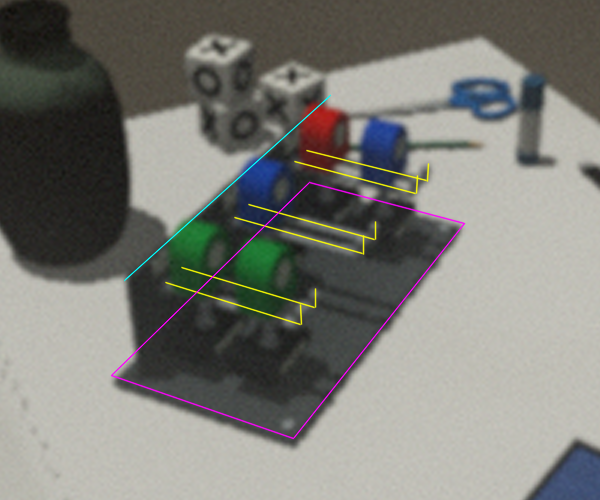

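View pics/ov_t.png

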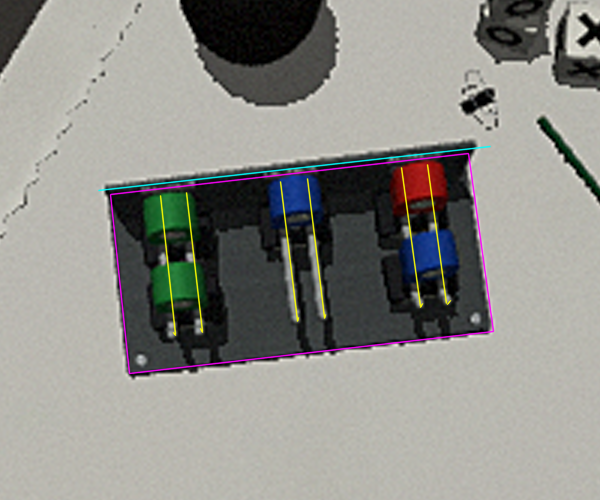

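View pics/red_t.png

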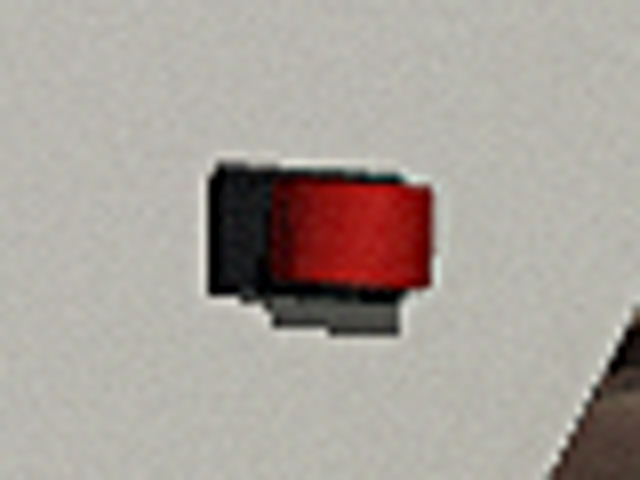

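```bash
python3 - <<'E'
from h import *
import pickle
s,t=pickle.load(open("im0.pkl","rb"));q=np.load("rack.npy")
for _ in range(1):
    fr=[]
    for k in range(4):
        t=optics.get_image("top");fr.append(t["frame"].astype(float))
g=np.mean(fr,0).mean(2).astype(np.float32)
def W(q,X):
    c,n=np.cos(q[2]),np.sin(q[2]);return np.array([q[0]+c*X[0]-n*X[1],q[1]+n*X[0]+c*X[1],X[2]])
ys=np.arange(-30,31,1.5)
def prof(x,y0,z,ys=ys):
    uv=proj(t,[W(q,(x,y0+y,z)) for y in ys]).astype(np.float32)
    return cv2.remap(g,uv[None,:,0].copy(),uv[None,:,1].copy(),cv2.INTER_LINEAR)[0]
for x in range(-64,0,6):
    print(x,prof(x,0,77)[::1].astype(int).tolist())
im=cv2.resize(np.mean(fr,0).astype(np.uint8)[135:220,220:365],None,fx=5,fy=5,interpolation=cv2.INTER_CUBIC)
im=cv2.convertScaleAbs(im,alpha=1.6)
cv2.imwrite("pics/z.png",im)
E
```

```text
-64 [59, 60, 60, 60, 59, 60, 61, 63, 61, 35, 20, 14, 38, 55, 60, 54, 47, 53, 58, 60, 60, 60, 64, 51, 23, 17, 21, 46, 57, 62, 45, 40, 55, 59, 58, 58, 58, 59, 59, 59, 60]
-58 [60, 60, 60, 60, 59, 59, 59, 59, 59, 59, 28, 32, 89, 132, 156, 126, 89, 47, 50, 56, 58, 62, 66, 38, 16, 8, 47, 105, 138, 142, 115, 79, 48, 52, 55, 57, 57, 58, 60, 61, 61]
-52 [60, 60, 59, 57, 57, 59, 59, 59, 62, 48, 16, 30, 61, 118, 140, 141, 96, 63, 57, 58, 61, 64, 53, 25, 18, 18, 37, 76, 130, 137, 126, 80, 62, 57, 58, 59, 58, 58, 58, 59, 60]
-46 [57, 56, 56, 56, 56, 57, 57, 58, 60, 56, 43, 20, 62, 118, 145, 147, 128, 88, 56, 57, 57, 58, 61, 51, 24, 13, 13, 81, 127, 151, 131, 96, 66, 54, 54, 56, 58, 58, 59, 60, 58]
-40 [57, 56, 58, 59, 59, 60, 60, 60, 60, 61, 33, 18, 78, 124, 160, 138, 108, 64, 53, 57, 58, 60, 63, 43, 17, 8, 36, 100, 136, 157, 133, 96, 49, 54, 57, 58, 58, 58, 58, 58, 61]
-34 [58, 57, 57, 56, 56, 58, 58, 57, 58, 49, 24, 26, 48, 105, 137, 135, 99, 62, 57, 55, 57, 58, 54, 33, 18, 6, 41, 79, 128, 137, 127, 85, 58, 52, 53, 56, 56, 57, 57, 58, 58]
-28 [59, 59, 60, 60, 60, 59, 60, 60, 58, 58, 53, 27, 51, 114, 139, 146, 113, 82, 55, 56, 57, 60, 63, 62, 31, 16, 17, 68, 122, 144, 140, 114, 80, 57, 57, 58, 60, 60, 60, 61, 61]
-22 [58, 59, 59, 59, 59, 59, 57, 60, 58, 46, 29, 9, 68, 116, 155, 146, 116, 57, 27, 25, 31, 37, 39, 34, 20, 12, 25, 86, 128, 162, 141, 108, 64, 54, 55, 57, 59, 59, 59, 59, 58]
-16 [57, 57, 57, 59, 59, 35, 22, 20, 18, 16, 14, 27, 53, 106, 144, 140, 104, 45, 27, 16, 16, 18, 20, 19, 16, 10, 39, 84, 125, 142, 136, 90, 51, 54, 55, 55, 58, 60, 58, 59, 60]
-10 [59, 60, 61, 63, 50, 23, 21, 20, 20, 19, 19, 19, 42, 104, 134, 149, 129, 88, 33, 20, 19, 21, 22, 21, 17, 15, 20, 60, 123, 139, 133, 88, 46, 13, 30, 36, 21, 17, 17, 14, 28]
-4 [57, 57, 60, 61, 35, 20, 20, 20, 19, 19, 18, 14, 63, 115, 150, 151, 127, 67, 22, 23, 22, 21, 23, 24, 23, 20, 22, 76, 125, 160, 146, 114, 53, 24, 21, 22, 24, 23, 19, 15, 37]
```

View pics/z.png

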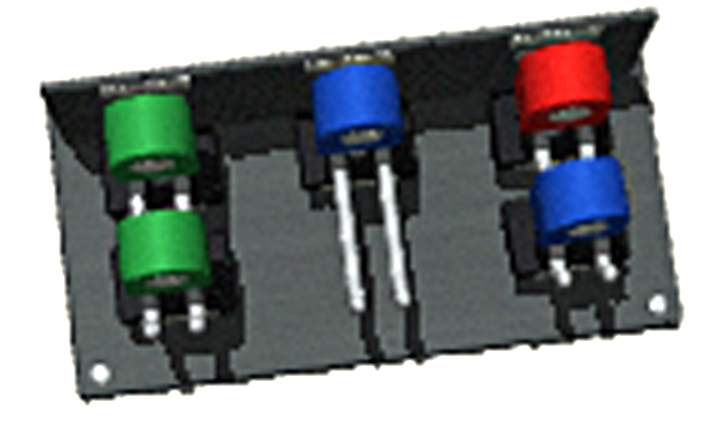

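```bash
cat > sil.py <<'E'
from h import *
from scipy.optimize import minimize
a=np.linspace(0,np.pi,13)
prof=[(-21,-23),(21,-23)]+[(21*np.cos(v),7+21*np.sin(v)) for v in a]
HAND=np.array([(x,y,z) for x in(-15,15) for y,z in prof])
def W(q,X,z0=0):
    X=np.atleast_2d(X);c,n=np.cos(q[2]),np.sin(q[2]);return np.c_[q[0]+c*X[:,0]-n*X[:,1],q[1]+n*X[:,0]+c*X[:,1],X[:,2]+z0]
S=8
def render(p,X,off,sz):
    uv=proj(p,X)-off; h=cv2.convexHull(((uv+.5)*S).astype(np.float32)).astype(np.int32)
    m=np.zeros((sz*S,sz*S),np.float32);cv2.fillConvexPoly(m,h,1.);return cv2.resize(m,(sz,sz),interpolation=cv2.INTER_AREA)
def cmask(fr,ch):
    f=fr.astype(float);o=[c for c in range(3) if c!=ch]
    d=f[:,:,ch]-f[:,:,o].max(2)
    return d
def fit(ps,ch,q0,z0,sz=40,yawfree=True,verbose=False):
    data=[]
    for p,fr in ps:
        c=proj(p,[[q0[0],q0[1],z0]])[0];off=np.round(c-sz/2)
        d=cmask(fr,ch)[int(off[1]):int(off[1])+sz,int(off[0]):int(off[0])+sz]
        data.append((p,off,np.clip(d/45,0,1)))
    def cost(v):
        q=(v[0],v[1],v[2]/50 if yawfree else q0[2]);e=0
        for p,off,m in data:
            r=render(p,W(q,HAND,z0),off,sz)
            # ignore pixels of other objects far away
            near=cv2.dilate(render(p,W(q0,HAND*1.25,z0),off,sz),np.ones((3,3)))>0
            e+=(((r-m)**2)*near).sum()
        return e
    v=np.array([q0[0],q0[1],q0[2]*50]);
    for k in(6,2):
        v=minimize(cost,v,method="Nelder-Mead",options=dict(initial_simplex=np.array([v,v+[k,0,0],v+[0,k,0],v+[0,0,k*2]]),xatol=.05,fatol=.01)).x
    return np.array([v[0],v[1],v[2]/50 if yawfree else q0[2]]).round(3),round(cost(v),1)
E
python3 - <<'E'
from sil import *
s,t=None,None
S_,T_=[],[]
for k in range(2):
    s=optics.get_image("side");S_.append(s["frame"].astype(float));t=optics.get_image("top");T_.append(t["frame"].astype(float))
s["frame"]=np.mean(S_,0);t["frame"]=np.mean(T_,0)
import pickle;pickle.dump((s,t),open("im1.pkl","wb"))
for n,ch,q,z in[("redfree",2,(408.6,-320.7,0),78),("blue",0,(640,-211,.12),101),("redback",2,(693,-206,.12),101),("blueback",0,(682,-106,.12),101),("gback",1,(671,-7,.12),101),("gfront",1,(617,-15,.12),101)]:
    for nm,ps in(("T",[(t,t["frame"])]),("S",[(s,s["frame"])]),("B",[(t,t["frame"]),(s,s["frame"])])):
        print(n,nm,fit(ps,ch,q,z,yawfree=n=="redfree"))
E
```

```text
redfree T (array([ 4.10962e+02, -3.20906e+02, -7.10000e-02]), np.float64(4.4))
redfree S (array([ 4.13484e+02, -3.23835e+02,  6.00000e-02]), np.float64(21.7))
redfree B (array([ 4.11580e+02, -3.21047e+02, -4.10000e-02]), np.float64(37.5))
blue T (array([ 6.38156e+02, -2.13186e+02,  1.20000e-01]), np.float64(36.3))
blue S (array([ 6.39212e+02, -2.15636e+02,  1.20000e-01]), np.float64(86.7))
blue B (array([ 6.38178e+02, -2.13980e+02,  1.20000e-01]), np.float64(126.0))
redback T (array([ 6.94054e+02, -2.06327e+02,  1.20000e-01]), np.float64(23.8))
redback S (array([ 6.96288e+02, -2.08264e+02,  1.20000e-01]), np.float64(31.3))
redback B (array([ 6.94392e+02, -2.06031e+02,  1.20000e-01]), np.float64(59.2))
blueback T (array([ 6.82876e+02, -1.06364e+02,  1.20000e-01]), np.float64(40.6))
blueback S (array([ 6.84225e+02, -1.08067e+02,  1.20000e-01]), np.float64(82.9))
blueback B (array([ 6.83336e+02, -1.06718e+02,  1.20000e-01]), np.float64(126.1))
gback T (array([ 6.69148e+02, -7.15600e+00,  1.20000e-01]), np.float64(49.2))
gback S (array([ 6.70503e+02, -9.58800e+00,  1.20000e-01]), np.float64(135.2))
gback B (array([ 6.69328e+02, -7.78500e+00,  1.20000e-01]), np.float64(188.9))
gfront T (array([ 6.13706e+02, -1.38830e+01,  1.20000e-01]), np.float64(38.6))
gfront S (array([ 6.1588e+02, -1.6166e+01,  1.2000e-01]), np.float64(108.0))
gfront B (array([ 6.14191e+02, -1.46110e+01,  1.20000e-01]), np.float64(153.5))
```

Request:
{"name": "move_arm", "arguments": {"steps": [[1,30,26,0,0,0,-0.045],[1,60,52,0,0,0,-0.09],[1,90,79,0,0,0,-0.135],[1,120,105,0,0,0,-0.18],[1,150,131,0,0,0,-0.222]]}}

```text
clock: 2.12
position: [362.3, -455.9, 231.6]
ee_rot: [-0.06, 0.998, -0.0, 0.0]
contact_force: [-0.4, -0.9, 0.5]
gripper_width: 85.4
```

Request:
{"name": "move_arm", "arguments": {"steps": [[1,30,26,0,0,0,0],[1,60,52,0,0,0,0],[1,90,79,0,0,0,0],[1,120,105,0,0,0,0],[1,150,131,0,0,0,0]]}}

```text
clock: 2.53
position: [512.5, -324.6, 231.6]
ee_rot: [-0.061, 0.998, -0.0, 0.0]
contact_force: [0.8, -0.7, 0.4]
gripper_width: 85.5
```

Request:
{"name": "move_arm", "arguments": {"steps": [[1,30,26,0,0,0,0],[1,60,52,0,0,0,0],[1,90,79,0,0,0,0],[1,120,105,0,0,0,0],[1,126,111,0,0,0,0]]}}

```text
clock: 2.95
position: [641.1, -211.2, 230.3]
ee_rot: [-0.064, 0.998, 0.0, 0.001]
contact_force: [-0.6, -0.2, 0.3]
gripper_width: 85.5
```

```bash
python3 - <<'E'
from h import *
t=optics.get_image("top");s=optics.get_image("side")
st=readout.read_state();print(st["clock"],st["position"].round(1) if hasattr(st["position"],"round") else st["position"],st["ee_rot"])
for n,p in(("t",t),("s",s)):
    c=proj(p,[[638,-200,120]])[0].astype(int);f=p["frame"][max(0,c[1]-70):c[1]+70,max(0,c[0]-90):c[0]+90];cv2.imwrite(f"pics/a_{n}.png",cv2.resize(f,None,fx=4,fy=4,interpolation=cv2.INTER_CUBIC))
E
```

```text
3.05 [ 638.6 -213.2  230.3] [-6.29817663e-02  9.98014556e-01  1.29897016e-04 -4.76026084e-04]
```

View pics/a_t.png

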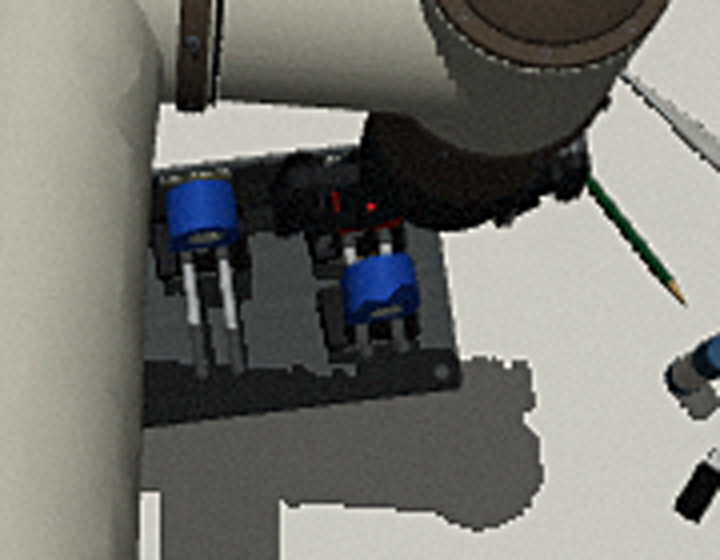

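View pics/a_s.png

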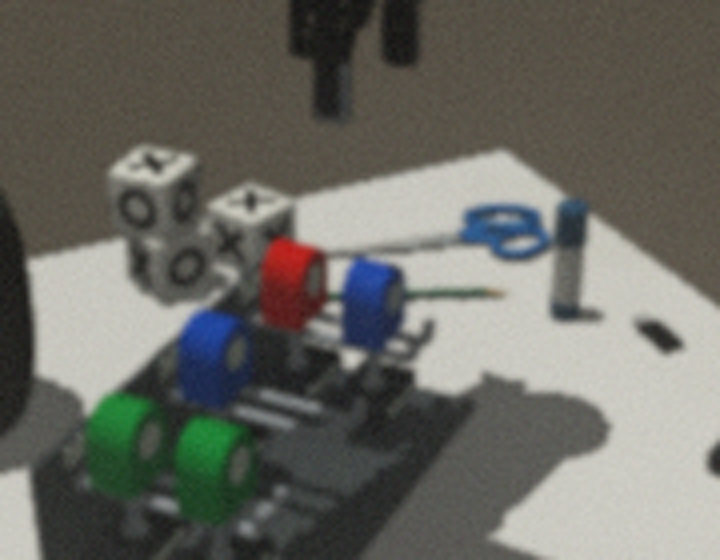

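Request:
{"name": "move_arm", "arguments": {"steps": [[1,0,0,-35,0,0,0],[1,0,0,-70,0,0,0],[1,0,0,-105,0,0,0],[1,0,0,-130,0,0,0],[1,0,0,-153,0,0,0]]}}

```text
clock: 3.47
position: [635.2, -216.3, 76.4]
ee_rot: [-0.061, 0.998, 0.0, -0.001]
contact_force: [0.3, -0.0, 0.3]
gripper_width: 85.2
```

```bash
cat > look.py <<'E'
from h import *
import sys
tag=sys.argv[1];X=[float(v) for v in sys.argv[2:5]]
for n,nm in(("t","top"),("s","side")):
    if len(sys.argv)>5 and n not in sys.argv[5]: continue
    p=optics.get_image(nm);import pickle;pickle.dump(p,open(f"l_{n}.pkl","wb"))
    c=proj(p,[X])[0].astype(int);f=p["frame"][max(0,c[1]-50):c[1]+50,max(0,c[0]-60):c[0]+60];cv2.imwrite(f"pics/{tag}_{n}.png",cv2.convertScaleAbs(cv2.resize(f,None,fx=6,fy=6,interpolation=cv2.INTER_CUBIC),alpha=1.3))
st=readout.read_state();print(st["clock"],np.round(st["position"],1),np.round(st["ee_rot"],3),np.round(st["contact_force"],1),st["gripper_width"])
E
python3 look.py b 638 -214 101 s
```

```text
3.5167 [ 632.4 -215.6   71.4] [-0.06   0.998  0.002 -0.005] [-1.4  0.7 -4.6] 85.57899496763763
```

View pics/b_s.png

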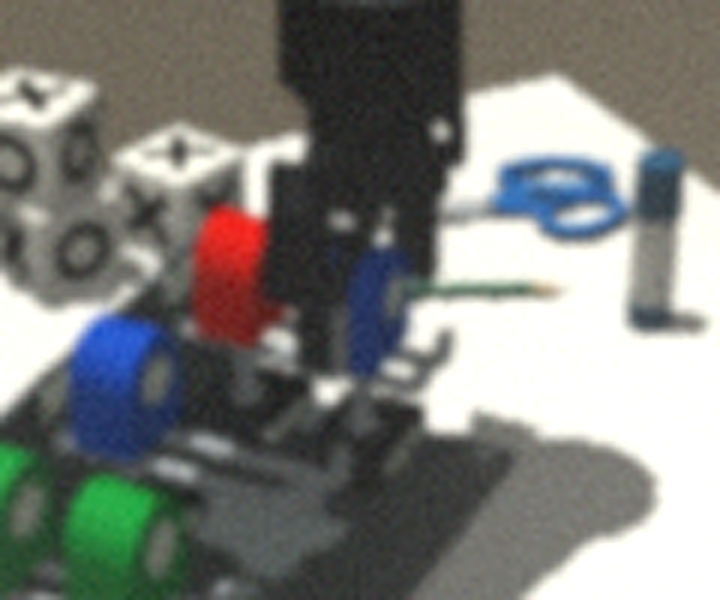

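Request:
{"name": "move_arm", "arguments": {"steps": [[1,0,0,0,0,0,0],[1,0,0,0,0,0,0],[-1,0,0,0,0,0,0],[-1,0,0,0,0,0,0],[-1,0,0,0,0,0,0]]}}

```text
clock: 3.93
position: [638.1, -215.4, 80.3]
ee_rot: [-0.061, 0.998, -0.0, 0.002]
contact_force: [0.2, -0.3, 0.4]
gripper_width: 51.7
```

Request:
{"name": "move_arm", "arguments": {"steps": [[-1,0,0,0,0,0,0],[-1,0,0,0,0,0,0],[-1,0,0,0,0,0,0],[-1,0,0,0,0,0,0]]}}

```text
clock: 4.27
position: [638.2, -215.0, 80.1]
ee_rot: [-0.062, 0.998, -0.0, 0.001]
contact_force: [-0.9, 1.5, 7.0]
gripper_width: 41.4
```

```bash
python3 look.py c 638 -214 101 s
```

```text
4.3167 [ 638.2 -215.    80.1] [-0.062  0.998 -0.     0.001] [-0.3  2.   5.2] 41.49346624041578
```

View pics/c_s.png

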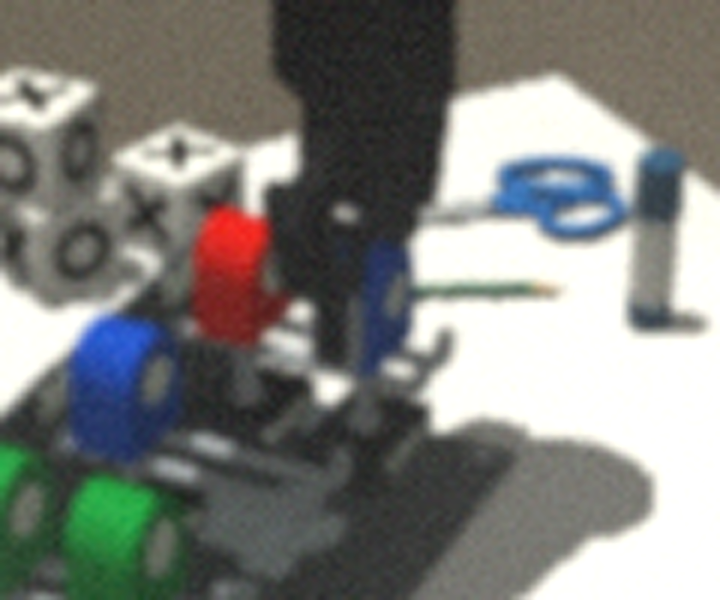

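Request:
{"name": "move_arm", "arguments": {"steps": [[-1,0,0.5,4,0,0,0],[-1,0,1,9,0,0,0],[-1,0,1.5,14,0,0,0],[-1,0,1.5,19,0,0,0],[-1,0,1.5,23,0,0,0]]}}

```text
clock: 4.73
position: [637.3, -213.8, 101.8]
ee_rot: [-0.061, 0.998, -0.0, 0.0]
contact_force: [-0.5, -0.2, -1.7]
gripper_width: 41.3
```

Request:
{"name": "move_arm", "arguments": {"steps": [[-1,0,0,0,0,0,0],[-1,0,0,0,0,0,0]]}}

```text
clock: 4.9
position: [637.3, -213.7, 101.6]
ee_rot: [-0.061, 0.998, 0.0, 0.0]
contact_force: [0.7, -0.7, -1.3]
gripper_width: 41.0
```

```bash
python3 look.py d 638 -214 101 ts
```

```text
5.0 [ 637.  -213.6  101. ] [-0.061  0.998  0.    -0.   ] [-0.8  0.  -1.4] 41.42701536138629
```

View pics/d_s.png

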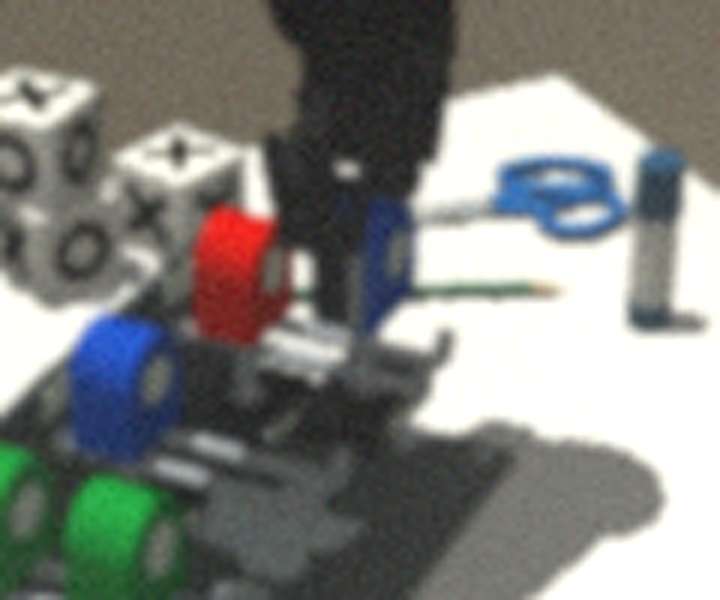

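View pics/d_t.png

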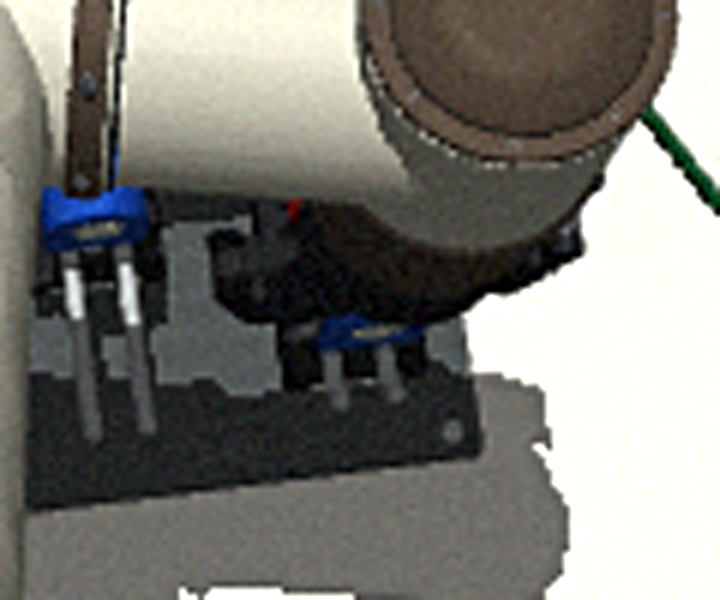

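Request:
{"name": "move_arm", "arguments": {"steps": [[-1,-7,-0.9,0,0,0,0],[-1,-18,-2.2,0,0,0,0],[-1,-30,-3.7,0,0,0,0],[-1,-42,-5.2,0,0,0,0],[-1,-54,-6.6,0,0,0,0]]}}

```text
clock: 5.42
position: [582.0, -220.3, 100.9]
ee_rot: [-0.061, 0.998, 0.0, -0.0]
contact_force: [1.1, -0.8, -1.6]
gripper_width: 41.3
```

Request:
{"name": "move_arm", "arguments": {"steps": [[-1,-12,-1.5,0,0,0,0],[-1,-24,-2.9,0,0,0,0],[-1,-36,-4.4,0,0,0,0],[-1,-46,-5.6,0,0,0,0],[-1,-52,-6.4,0,0,0,0]]}}

```text
clock: 5.83
position: [529.6, -226.8, 101.2]
ee_rot: [-0.061, 0.998, 0.0, -0.0]
contact_force: [0.1, 0.6, -1.6]
gripper_width: 41.2
```

```bash
python3 look.py e 590 -180 101 ts
```

```text
5.9333 [ 530.2 -226.8  101.4] [-0.061  0.998  0.    -0.   ] [ 0.5  0.1 -1.7] 41.191311352827896
```

View pics/e_s.png

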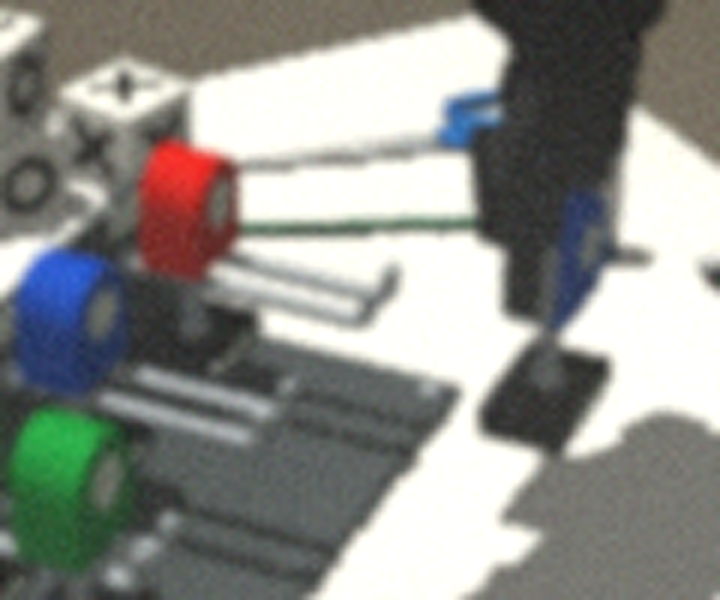

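View pics/e_t.png

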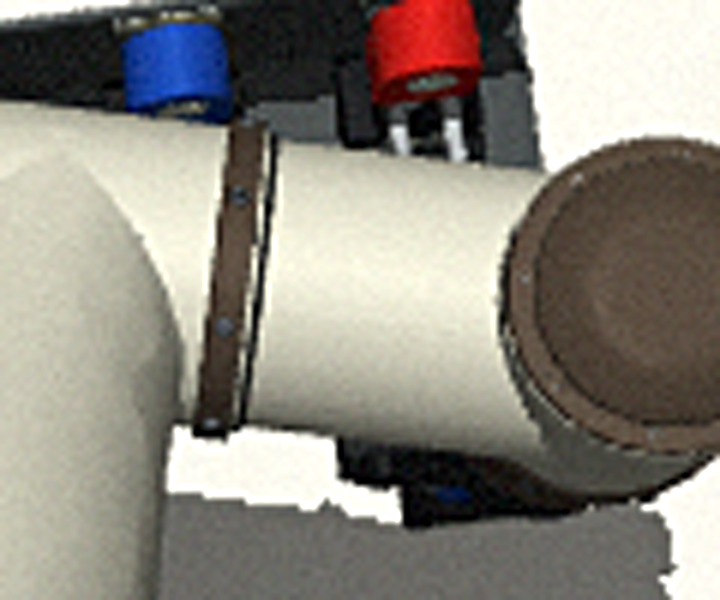

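Request:
{"name": "move_arm", "arguments": {"steps": [[-1,-2,12,0,0,0,0],[-1,-5,37,0,0,0,0],[-1,-8,65,0,0,0,0],[-1,-11,90,0,0,0,0],[-1,-12.2,100,0,0,0,0]]}}

```text
clock: 6.35
position: [519.1, -123.9, 101.4]
ee_rot: [-0.063, 0.998, 0.0, 0.0]
contact_force: [1.3, -0.2, -1.0]
gripper_width: 41.4
```

Request:
{"name": "move_arm", "arguments": {"steps": [[-1,0,0,0,0,0,0],[-1,3,0.4,0,0,0,0],[-1,8,1,0,0,0,0]]}}

```text
clock: 6.6
position: [527.5, -125.9, 101.4]
ee_rot: [-0.061, 0.998, -0.0, 0.0]
contact_force: [0.7, 0.3, -1.4]
gripper_width: 41.0
```

```bash
python3 look.py f 580 -120 90 ts
```

```text
6.7 [ 528.5 -126.3  101.4] [-0.061  0.998 -0.     0.001] [ 0.7 -0.1 -1.9] 41.136851770471786
```

View pics/f_s.png

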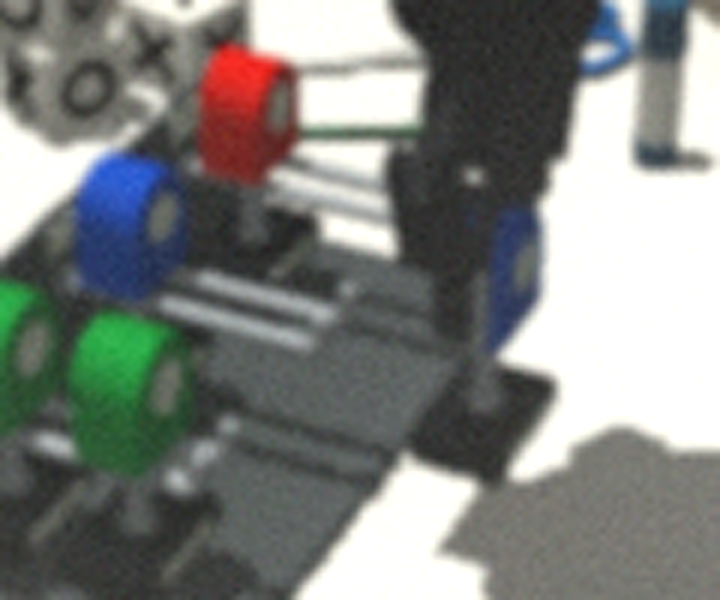

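View pics/f_t.png

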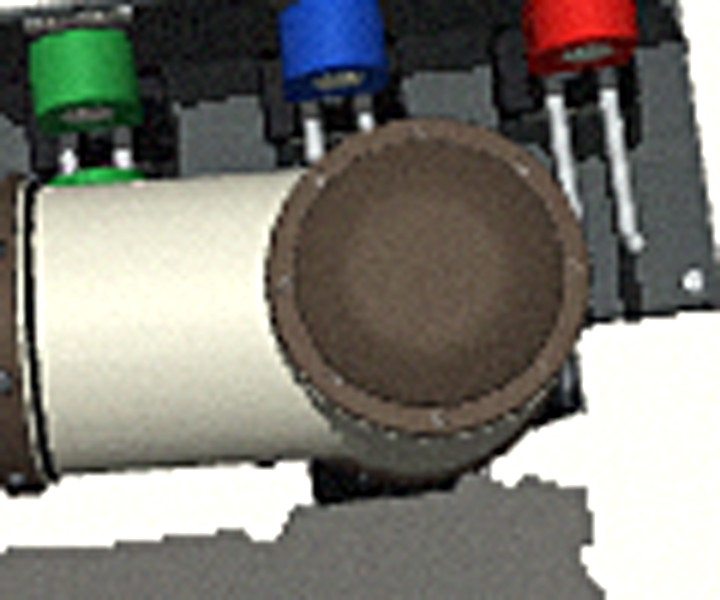

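Request:
{"name": "move_arm", "arguments": {"steps": [[-1,7,0.9,0,0,0,0],[-1,18,2.2,0,0,0,0],[-1,30,3.7,0,0,0,0],[-1,40,4.9,0,0,0,0],[-1,46,5.6,0,0,0,0]]}}

```text
clock: 7.12
position: [574.6, -120.5, 101.1]
ee_rot: [-0.061, 0.998, -0.0, 0.0]
contact_force: [0.3, -1.0, -1.0]
gripper_width: 41.1
```

Request:
{"name": "move_arm", "arguments": {"steps": [[-1,5,0.6,0,0,0,0],[-1,11,1.3,0,0,0,0],[-1,17,2.1,0,0,0,0],[-1,23,2.8,0,0,0,0],[-1,28,3.4,0,0,0,0]]}}

```text
clock: 7.53
position: [601.6, -116.6, 101.3]
ee_rot: [-0.061, 0.998, -0.0, 0.0]
contact_force: [0.2, -0.1, -1.4]
gripper_width: 41.1
```

```bash
python3 look.py g 600 -120 90 ts
```

```text
7.6333 [ 601.9 -116.6  101.3] [-0.061  0.998 -0.     0.   ] [ 0.6 -0.  -1.5] 41.1574711347609
```

View pics/g_s.png

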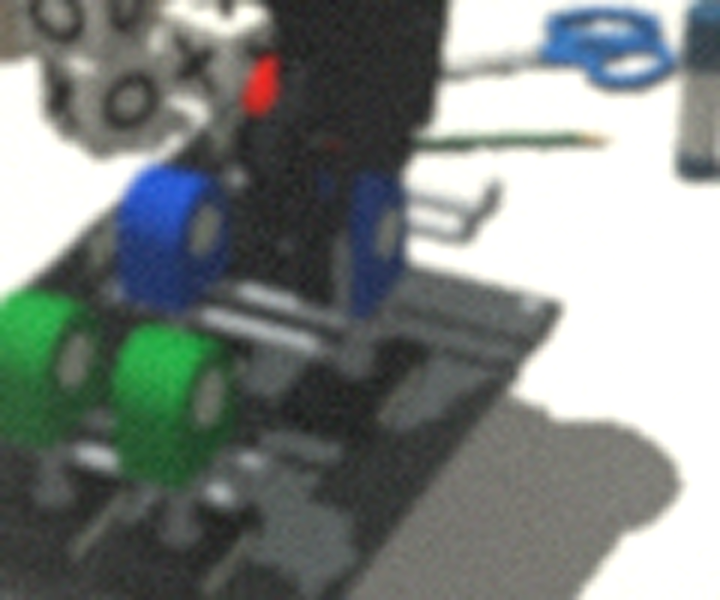

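View pics/g_t.png

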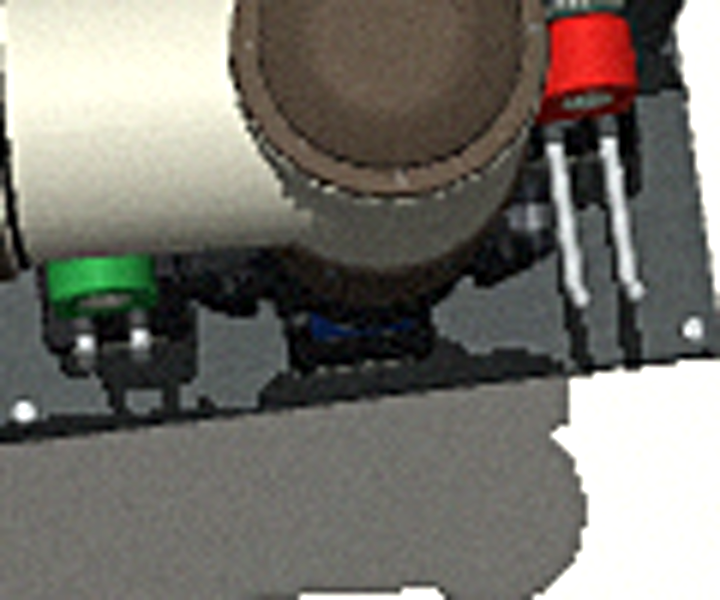

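Request:
{"name": "move_arm", "arguments": {"steps": [[-1,6,0.7,0,0,0,0],[-1,12,1.5,0,0,0,0],[-1,18,2.2,0,0,0,0],[-1,24,2.9,0,0,0,0],[-1,27,3.3,0,0,0,0]]}}

```text
clock: 8.05
position: [629.2, -113.3, 101.3]
ee_rot: [-0.061, 0.998, -0.0, 0.0]
contact_force: [0.0, -0.2, -1.2]
gripper_width: 41.5
```

```bash
python3 look.py i 615 -120 90 ts
```

```text
8.15 [ 628.7 -113.3  101.1] [-0.061  0.998  0.     0.   ] [-0.  -0.1 -1.4] 41.54691533657325
```

View pics/i_s.png

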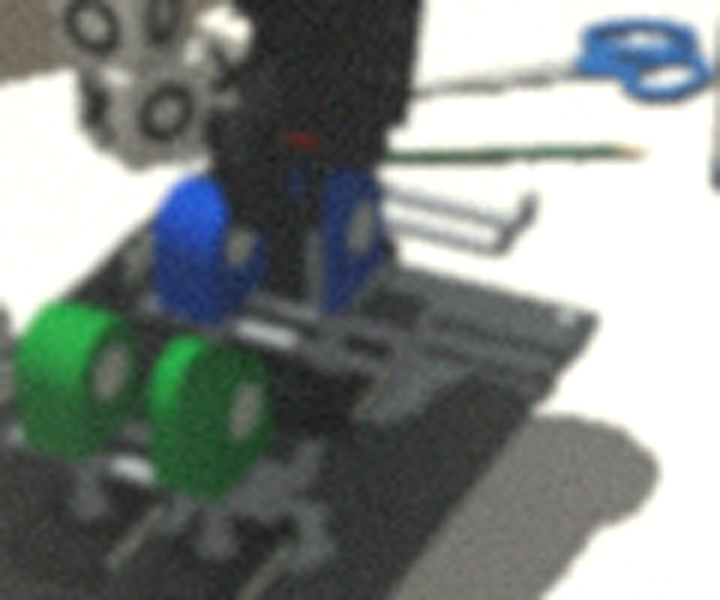

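View pics/i_t.png

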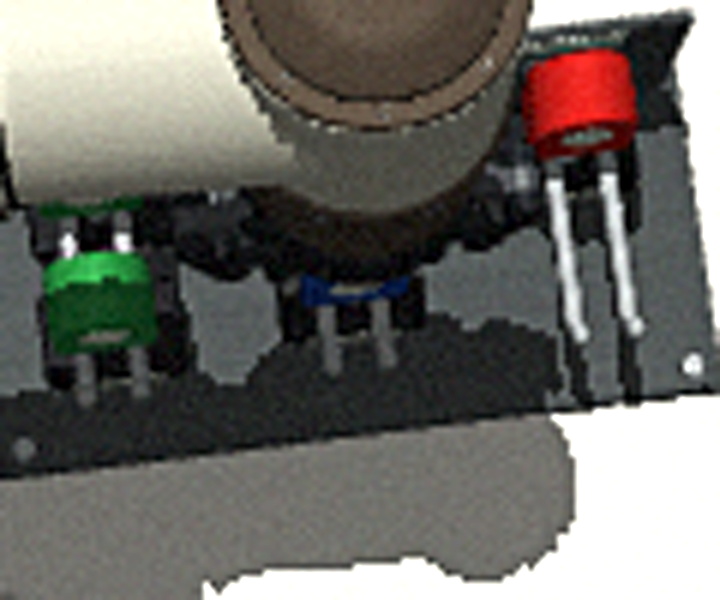

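Request:
{"name": "move_arm", "arguments": {"steps": [[-1,0,0,-5,0,0,0],[-1,0,0,-10,0,0,0],[-1,0,0,-15,0,0,0],[-1,0,0,-19,0,0,0],[-1,0,0,-21.5,0,0,0]]}}

```text
clock: 8.57
position: [627.4, -113.4, 80.0]
ee_rot: [-0.062, 0.998, -0.0, -0.001]
contact_force: [-5.8, 2.9, 13.7]
gripper_width: 41.4
```

Request:
{"name": "move_arm", "arguments": {"steps": [[-1,0,0,0,0,0,0],[-1,0,0,0,0,0,0]]}}

```text
clock: 8.73
position: [627.5, -113.4, 80.1]
ee_rot: [-0.061, 0.998, -0.0, -0.001]
contact_force: [-2.1, 0.6, 3.6]
gripper_width: 41.3
```

Request:
{"name": "move_arm", "arguments": {"steps": [[-0.5,0,0,0,0,0,0],[0,0,0,0,0,0,0],[0.5,0,0,0,0,0,0],[0.7,0,0,0,0,0,0],[0.7,0,0,0,0,0,0]]}}

```text
clock: 9.15
position: [628.4, -113.4, 79.7]
ee_rot: [-0.061, 0.998, -0.0, 0.0]
contact_force: [-0.6, 0.7, 0.4]
gripper_width: 72.6
```

Request:
{"name": "move_arm", "arguments": {"steps": [[0.7,0,0,0,0,0,0],[0.7,0,0,0,0,0,0],[0.7,0,0,0,0,0,0]]}}

```text
clock: 9.4
position: [628.1, -113.4, 79.8]
ee_rot: [-0.061, 0.998, -0.0, 0.0]
contact_force: [1.0, -0.2, -0.5]
gripper_width: 72.3
```

```bash
python3 look.py j 615 -120 90 ts
```

```text
9.5 [ 628.1 -113.4   79.8] [-0.061  0.998  0.     0.   ] [-0.2 -0.2 -0. ] 72.79371328616247
```

View pics/j_s.png

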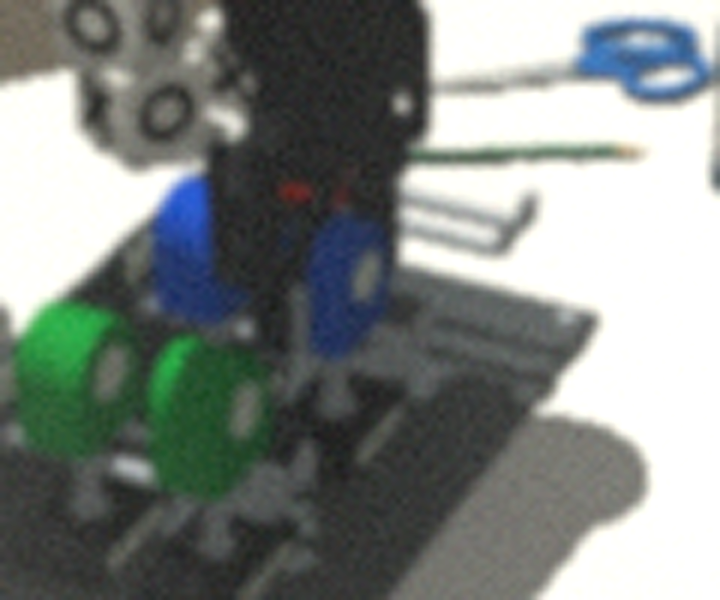

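Request:
{"name": "move_arm", "arguments": {"steps": [[0.7,0,0,10,0,0,0],[0.7,0,0,30,0,0,0],[0.7,0,0,60,0,0,0],[0.8,0,0,90,0,0,0],[1,0,0,110,0,0,0]]}}

```text
clock: 9.92
position: [629.2, -113.6, 194.0]
ee_rot: [-0.062, 0.998, -0.001, 0.002]
contact_force: [0.9, 1.0, 0.3]
gripper_width: 85.1
```

Request:
{"name": "move_arm", "arguments": {"steps": [[1,-20,-19,0,0,0,-0.02],[1,-48,-46,0,0,0,-0.06],[1,-76,-73,0,0,0,-0.1],[1,-104,-100,0,0,0,-0.14],[1,-132,-127,0,0,0,-0.19]]}}

```text
clock: 10.33
position: [494.8, -241.3, 190.9]
ee_rot: [0.034, 0.999, -0.0, 0.001]
contact_force: [-0.3, -0.6, 0.5]
gripper_width: 85.6
```

Request:
{"name": "move_arm", "arguments": {"steps": [[1,-26,-25,0,0,0,0],[1,-52,-50,0,0,0,0],[1,-72,-69,0,0,0,0],[1,-84,-80,0,0,0,0],[1,-84,-80,0,0,0,0]]}}

```text
clock: 10.75
position: [409.8, -322.0, 190.8]
ee_rot: [0.035, 0.999, -0.0, 0.0]
contact_force: [-0.0, 0.2, -0.7]
gripper_width: 85.4
```

```bash
python3 look.py k 412 -320 78 ts; python3 - <<'E'
from h import *
p=optics.get_image("top");cv2.imwrite("pics/k_full.png",p["frame"])
c=(300,170);f=p["frame"][120:225,220:360];cv2.imwrite("pics/k_rack.png",cv2.resize(f,None,fx=5,fy=5,interpolation=cv2.INTER_CUBIC))
E
```

```text
10.85 [ 412.  -320.8  190.7] [ 0.034  0.999 -0.     0.001] [-0.3 -0.1  0.4] 85.32501048406147
```

View pics/k_t.png

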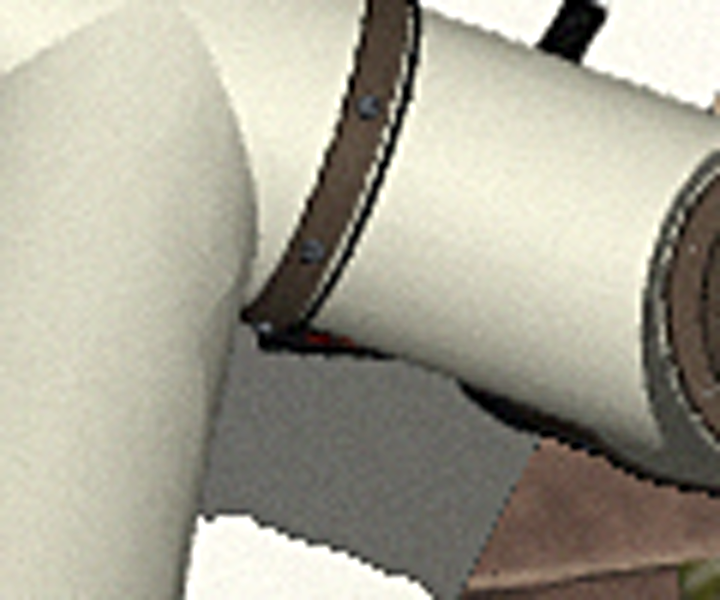

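View pics/k_s.png

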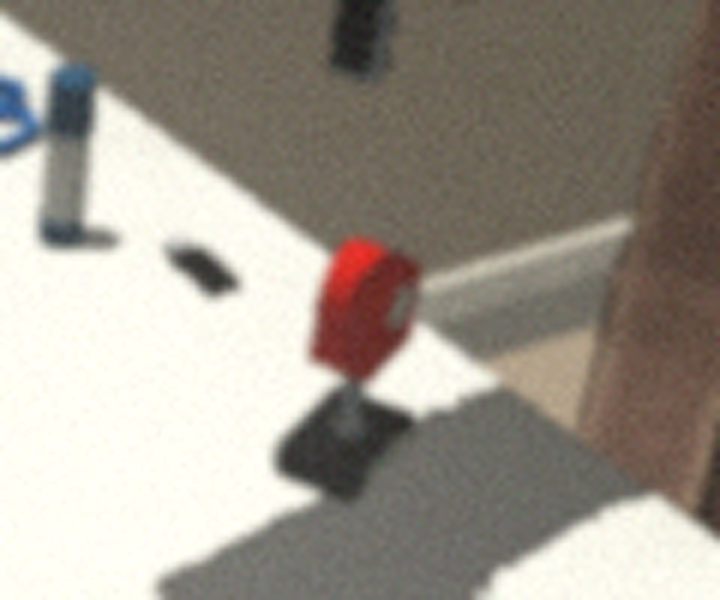

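View pics/k_rack.png

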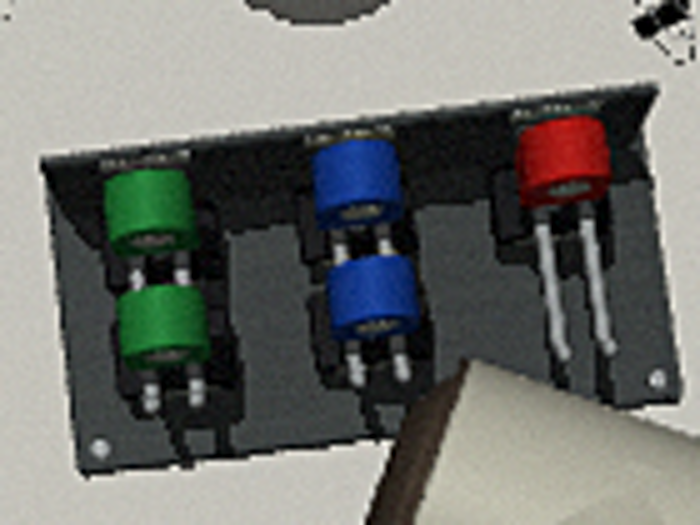

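Request:
{"name": "move_arm", "arguments": {"steps": [[1,-0.5,0,-30,0,0,0],[1,-0.5,0,-65,0,0,0],[1,-0.5,0,-100,0,0,0],[1,-0.5,0,-122,0,0,0],[1,-0.5,0,-133,0,0,0]]}}

```text
clock: 11.32
position: [410.7, -318.7, 53.6]
ee_rot: [0.033, 0.999, 0.001, -0.003]
contact_force: [-0.5, -0.3, 0.1]
gripper_width: 85.8
```

```bash
python3 look.py l 412 -320 78 s; python3 - <<'E'
from sil import *
q=np.load("rack.npy")
fr=[]
for k in range(3):
    t=optics.get_image("top");fr.append(t["frame"].astype(float))
g=np.mean(fr,0).mean(2).astype(np.float32);t["frame"]=np.mean(fr,0)
ys=np.arange(-20,22,0.5)
def prof(x,y0,z):
    uv=proj(t,W(q,[(x,y0+y,z) for y in ys])).astype(np.float32)
    return cv2.remap(g,uv[None,:,0].copy(),uv[None,:,1].copy(),cv2.INTER_LINEAR)[0]
for y0 in(-100,0):
  for xs in((-60,-45),(-45,-30),(-30,-10)):
    P=np.mean([prof(x,y0,76) for x in np.arange(*xs,1.)],0);w=np.clip(P-85,0,None)
    a=ys<2;print(y0,xs,(w[a]@ys[a]/w[a].sum()).round(2),(w[~a]@ys[~a]/w[~a].sum()).round(2))
print(fit([(t,t["frame"])],2,(694,-206.3,.122),101,yawfree=False),fit([(t,t["frame"])],0,(628,-113.4,.122),101,yawfree=False),fit([(t,t["frame"])],0,(683,-106.4,.122),101,yawfree=False))
E
```

```text
11.3667 [ 410.3 -318.5   52.7] [ 0.033  0.999  0.001 -0.003] [-0.3 -0.3 -2.2] 85.37142382351698
-100 (-60, -45) -9.33 12.89
-100 (-45, -30) -8.63 13.33
-100 (-30, -10) -8.43 13.63
0 (-60, -45) -8.87 13.22
0 (-45, -30) nan nan
0 (-30, -10) nan nan
(array([ 6.94094e+02, -2.05995e+02,  1.22000e-01]), np.float64(22.3)) (array([ 6.27325e+02, -1.13700e+02,  1.22000e-01]), np.float64(30.7)) (array([ 6.83039e+02, -1.06085e+02,  1.22000e-01]), np.float64(37.4))<stdin>:14: RuntimeWarning: invalid value encountered in scalar divide
```

View pics/l_s.png

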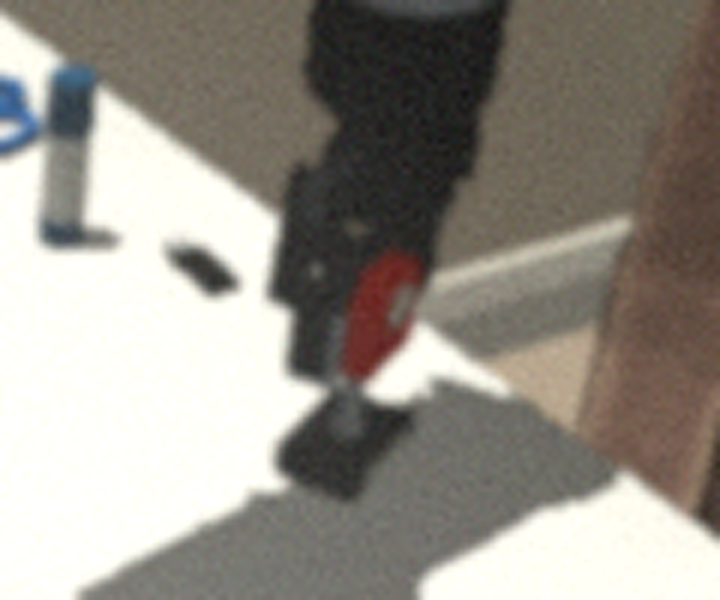

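Request:
{"name": "move_arm", "arguments": {"steps": [[1,0,0,0,0,0,0],[-1,0,0,0,0,0,0],[-1,0,0,0,0,0,0],[-1,0,0,0,0,0,0],[-1,0,0,0,0,0,0]]}}

```text
clock: 11.93
position: [412.1, -320.6, 57.8]
ee_rot: [0.034, 0.999, -0.0, 0.001]
contact_force: [2.7, -0.4, 1.6]
gripper_width: 41.1
```

Request:
{"name": "move_arm", "arguments": {"steps": [[-1,0,0,0,0,0,0],[-1,0,0,0,0,0,0],[-1,0,0,0,0,0,0],[-1,0,0,0,0,0,0]]}}

```text
clock: 12.27
position: [412.2, -320.6, 57.7]
ee_rot: [0.033, 0.999, -0.0, 0.001]
contact_force: [-0.0, 1.4, 6.7]
gripper_width: 41.1
```

```bash
python3 look.py m 412 -320 78 s
```

```text
12.3167 [ 412.2 -320.6   57.6] [ 0.033  0.999 -0.     0.001] [0.5 2.3 4.8] 41.27883005618725
```

View pics/m_s.png

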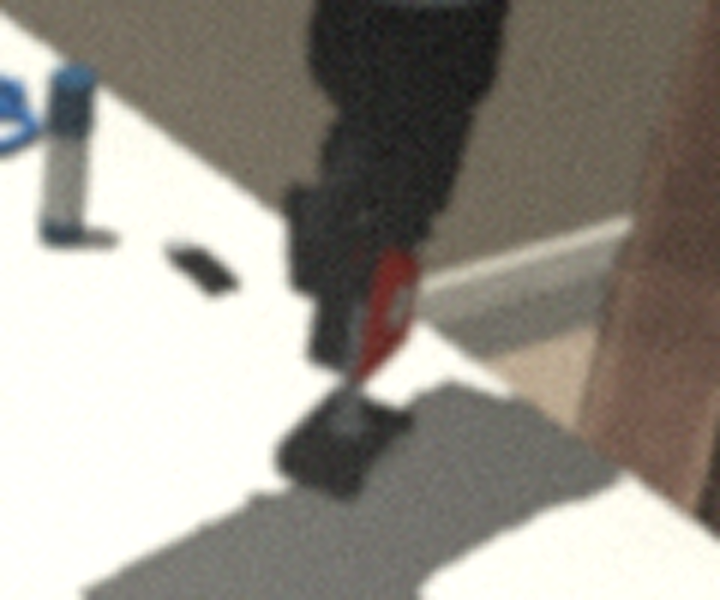

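Request:
{"name": "move_arm", "arguments": {"steps": [[-1,0,0,8,0,0,0],[-1,0,0,22,0,0,0],[-1,0,0,36,0,0,0],[-1,0,0,45.2,0,0,0],[-1,10,8,45.2,0,0,0.03]]}}

```text
clock: 12.73
position: [421.3, -313.2, 103.8]
ee_rot: [0.019, 1.0, -0.0, 0.001]
contact_force: [0.1, -0.1, -1.4]
gripper_width: 41.0
```

Request:
{"name": "move_arm", "arguments": {"steps": [[-1,25,20,0,0,0,0.04],[-1,50,40,0,0,0,0.08],[-1,75,60,0,0,0,0.12],[-1,97,77,0,0,0,0.16],[-1,108.4,86.2,0,0,0,0.16]]}}

```text
clock: 13.15
position: [532.4, -223.9, 101.3]
ee_rot: [-0.063, 0.998, 0.0, 0.0]
contact_force: [0.1, -0.1, -1.6]
gripper_width: 40.6
```

Request:
{"name": "move_arm", "arguments": {"steps": [[-1,0,0,0,0,0,0],[-1,0,0,0,0,0,0]]}}

```text
clock: 13.32
position: [529.7, -225.3, 101.1]
ee_rot: [-0.062, 0.998, 0.0, -0.001]
contact_force: [-0.8, -0.6, -1.9]
gripper_width: 41.0
```

```bash
python3 look.py n 560 -220 90 s
```

```text
13.3667 [ 529.  -225.9  101.2] [-0.061  0.998  0.    -0.001] [ 0.  -0.4 -1.4] 41.1318629186271
```

View pics/n_s.png

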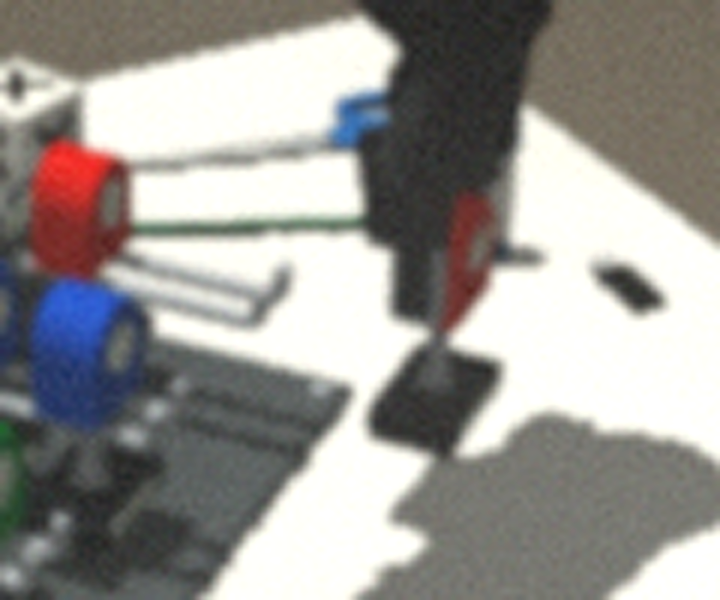

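Request:
{"name": "move_arm", "arguments": {"steps": [[-1,7,0.9,0,0,0,0],[-1,18,2.2,0,0,0,0],[-1,30,3.7,0,0,0,0],[-1,40,4.9,0,0,0,0],[-1,48,5.9,0,0,0,0]]}}

```text
clock: 13.78
position: [579.2, -220.7, 102.1]
ee_rot: [-0.061, 0.998, -0.0, 0.0]
contact_force: [0.1, -0.2, -1.6]
gripper_width: 40.9
```

Request:
{"name": "move_arm", "arguments": {"steps": [[-1,5,0.6,0,0,0,0],[-1,11,1.3,0,0,0,0],[-1,17,2.1,0,0,0,0],[-1,23,2.8,0,0,0,0],[-1,30,3.7,0,0,0,0]]}}

```text
clock: 14.2
position: [608.3, -216.5, 102.0]
ee_rot: [-0.061, 0.998, 0.0, -0.0]
contact_force: [0.5, 0.4, -1.5]
gripper_width: 40.7
```

```bash
python3 look.py o 615 -210 90 ts
```

```text
14.3 [ 609.1 -216.4  101.9] [-0.062  0.998 -0.     0.   ] [-0.9  0.1 -1.1] 40.84744566514635
```

View pics/o_t.png

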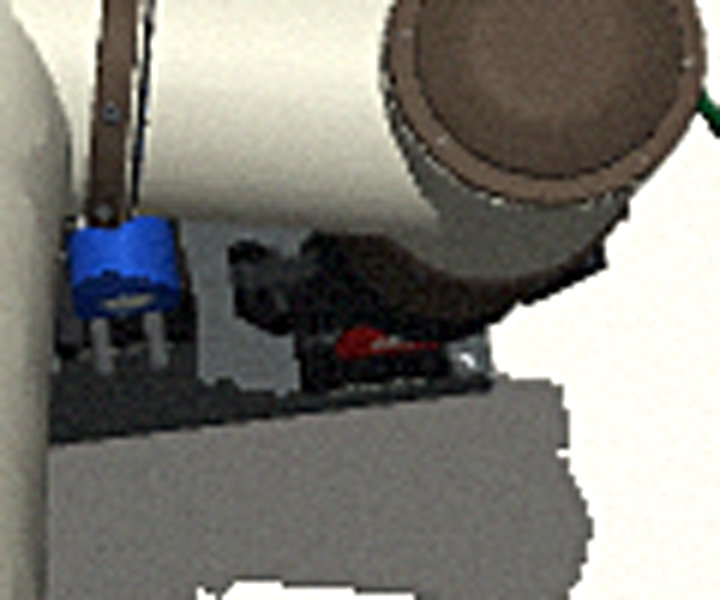

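View pics/o_s.png

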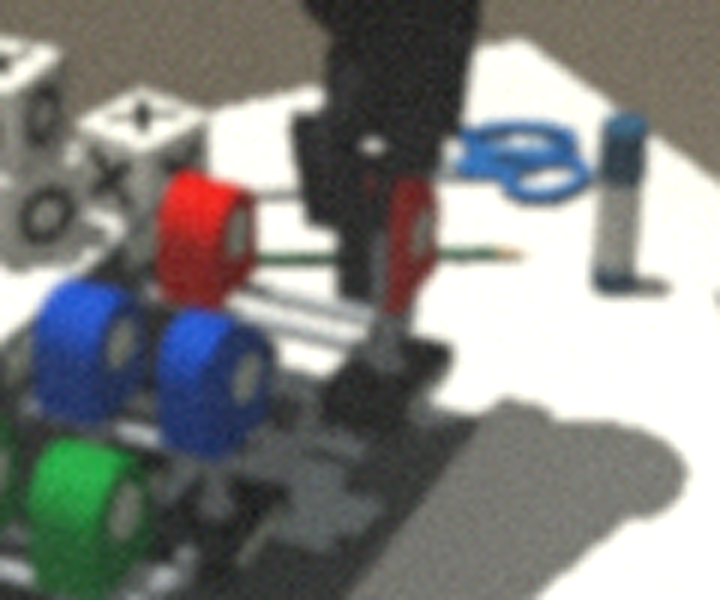

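Request:
{"name": "move_arm", "arguments": {"steps": [[-1,6,0.7,0,0,0,0],[-1,13,1.6,0,0,0,0],[-1,20,2.5,0,0,0,0],[-1,27,3.3,0,0,0,0],[-1,31,3.8,0,0,0,0]]}}

```text
clock: 14.72
position: [640.2, -212.7, 102.0]
ee_rot: [-0.062, 0.998, -0.0, 0.0]
contact_force: [0.2, 0.9, -0.4]
gripper_width: 41.1
```

```bash
python3 look.py p 630 -210 90 ts
```

```text
14.8167 [ 639.8 -212.6  101.8] [-0.062  0.998 -0.     0.   ] [-0.6 -0.1 -0.9] 41.34690564794512
```

View pics/p_t.png

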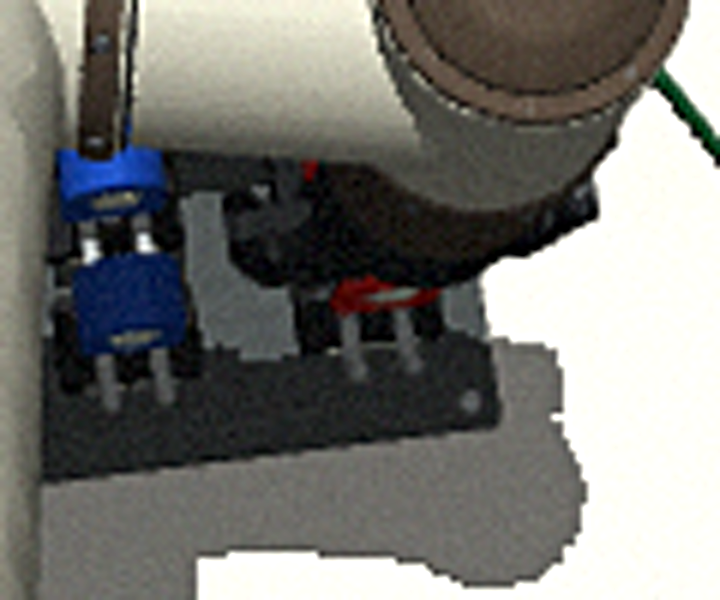

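View pics/p_s.png

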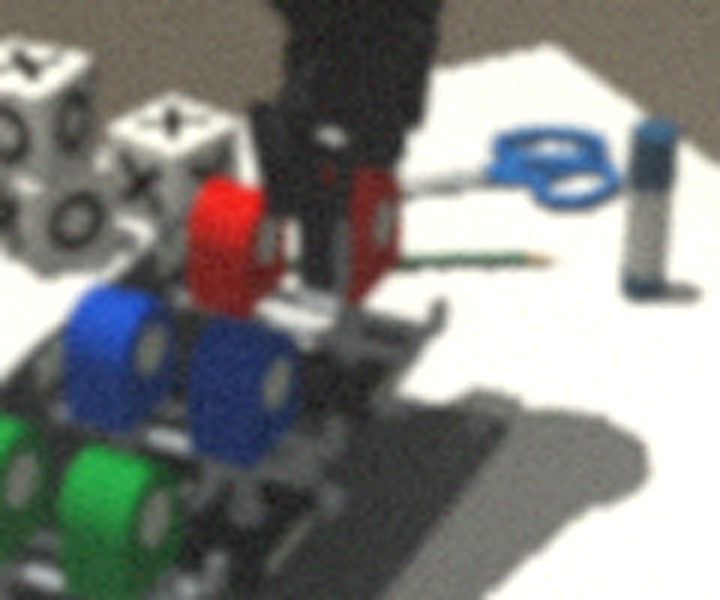

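Request:
{"name": "move_arm", "arguments": {"steps": [[-1,0,0,-5,0,0,0],[-1,0,0,-10,0,0,0],[-1,0,0,-15,0,0,0],[-1,0,0,-19,0,0,0],[-1,0,0,-21.5,0,0,0]]}}

```text
clock: 15.23
position: [638.2, -212.8, 80.6]
ee_rot: [-0.062, 0.998, -0.0, -0.001]
contact_force: [-5.3, 3.2, 11.5]
gripper_width: 41.2
```

Request:
{"name": "move_arm", "arguments": {"steps": [[-1,0,0,0,0,0,0],[-1,0,0,0,0,0,0]]}}

```text
clock: 15.4
position: [638.6, -212.8, 80.7]
ee_rot: [-0.061, 0.998, 0.0, -0.0]
contact_force: [-1.8, 0.8, 1.2]
gripper_width: 41.5
```

```bash
python3 look.py r 630 -210 90 s
```

```text
15.45 [ 638.6 -212.8   80.7] [-0.061  0.998  0.    -0.   ] [-2.1  0.2  2.2] 41.167407651094614
```

View pics/r_s.png

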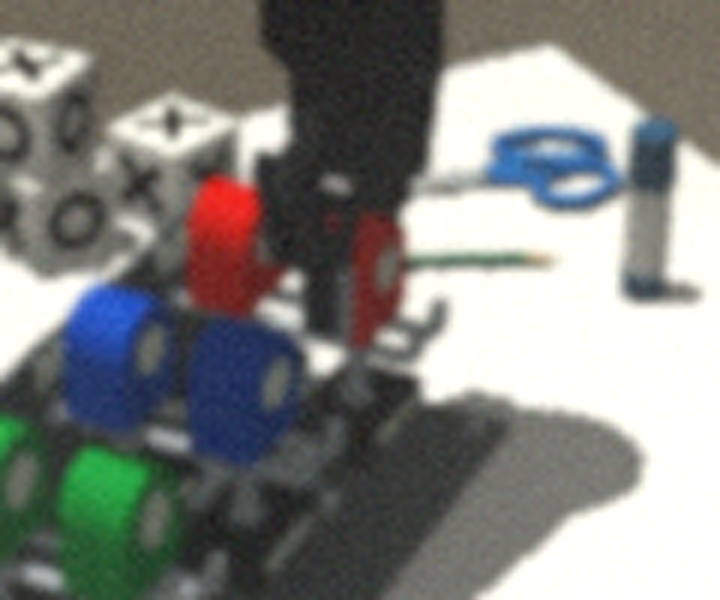

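Seated at the expected height (80.7 mm). I'll release it now and then retreat upward.

Request:
{"name": "move_arm", "arguments": {"steps": [[-0.5,0,0,0,0,0,0],[0,0,0,0,0,0,0],[0.5,0,0,0,0,0,0],[0.7,0,0,0,0,0,0],[0.7,0,0,0,0,0,0]]}}

```text
clock: 15.87
position: [639.3, -212.9, 80.5]
ee_rot: [-0.061, 0.998, -0.0, 0.0]
contact_force: [0.0, -0.6, 0.2]
gripper_width: 72.6
```

Request:
{"name": "move_arm", "arguments": {"steps": [[0.7,0,0,0,0,0,0],[0.7,0,0,0,0,0,0],[0.7,0,0,0,0,0,0]]}}

```text
clock: 16.12
position: [639.1, -212.8, 80.5]
ee_rot: [-0.061, 0.998, -0.0, 0.0]
contact_force: [0.2, -0.7, 0.1]
gripper_width: 72.4
```

Request:
{"name": "move_arm", "arguments": {"steps": [[0.7,0,0,10,0,0,0],[0.7,0,0,30,0,0,0],[0.7,0,0,60,0,0,0],[0.7,0,0,90,0,0,0],[0.7,0,0,120,0,0,0]]}}

```text
clock: 16.53
position: [638.8, -212.9, 202.6]
ee_rot: [-0.061, 0.998, -0.0, 0.0]
contact_force: [1.6, 0.5, -0.1]
gripper_width: 72.7
```

Request:
{"name": "move_arm", "arguments": {"steps": [[0.7,-20,-20,0,0,0,0],[0.7,-48,-48,0,0,0,0],[0.7,-76,-76,0,0,0,0],[0.7,-104,-104,0,0,0,0],[0.7,-132,-132,0,0,0,0]]}}

```text
clock: 16.95
position: [505.7, -345.7, 201.7]
ee_rot: [-0.062, 0.998, -0.0, 0.001]
contact_force: [1.3, -0.3, -0.2]
gripper_width: 72.6
```

Request:
{"name": "move_arm", "arguments": {"steps": [[0.7,-20,-20,0,0,0,0],[0.7,-40,-40,0,0,0,0],[0.7,-50,-50,0,0,0,0],[0.7,-50,-50,0,0,0,0],[0.7,-50,-50,0,0,0,0]]}}

```text
clock: 17.37
position: [456.8, -395.2, 201.2]
ee_rot: [-0.061, 0.998, -0.0, 0.0]
contact_force: [0.5, -0.3, -0.4]
gripper_width: 72.5
```

```bash
python3 look.py u 640 -120 90 ts; python3 - <<'E'
from sil import *
t=optics.get_image("top")
for n,ch,q in[("red",2,(639,-213,.12)),("blue",0,(628,-113.5,.12)),("redback",2,(694,-206,.12)),("blueback",0,(683,-106,.12)),("gb",1,(669.1,-7.2,.12)),("gf",1,(613.7,-13.9,.12))]:
    print(n,fit([(t,t["frame"])],ch,q,101,yawfree=True))
E
```

```text
17.4667 [ 457.7 -394.3  200.8] [-0.062  0.998 -0.     0.   ] [-0.6  0.2  0.4] 72.71324776322861
red (array([ 6.38408e+02, -2.13285e+02,  1.29000e-01]), np.float64(16.4))
blue (array([ 6.27636e+02, -1.13716e+02,  1.23000e-01]), np.float64(30.9))
redback (array([ 6.94062e+02, -2.06007e+02,  1.03000e-01]), np.float64(22.9))
blueback (array([ 6.82878e+02, -1.06175e+02,  8.20000e-02]), np.float64(37.7))
gb (array([ 6.69107e+02, -7.20000e+00,  1.31000e-01]), np.float64(46.4))
gf (array([ 6.1378e+02, -1.3741e+01,  1.4400e-01]), np.float64(35.4))
```

View pics/u_t.png

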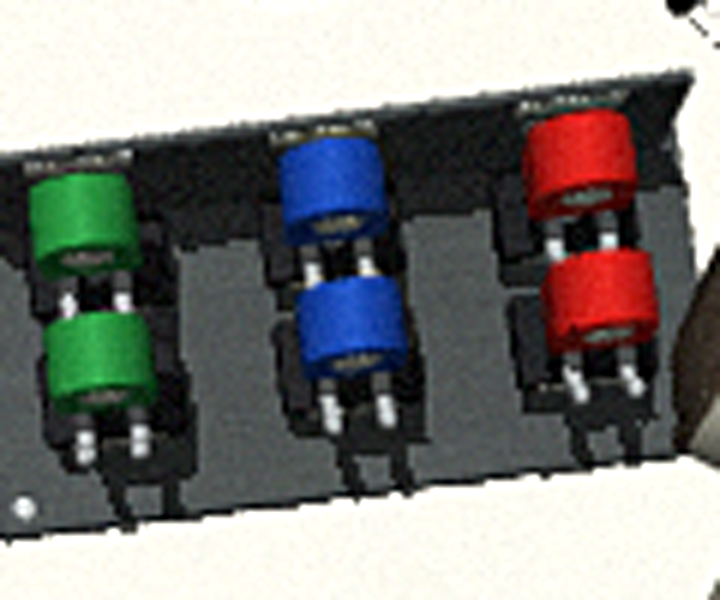

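View pics/u_s.png

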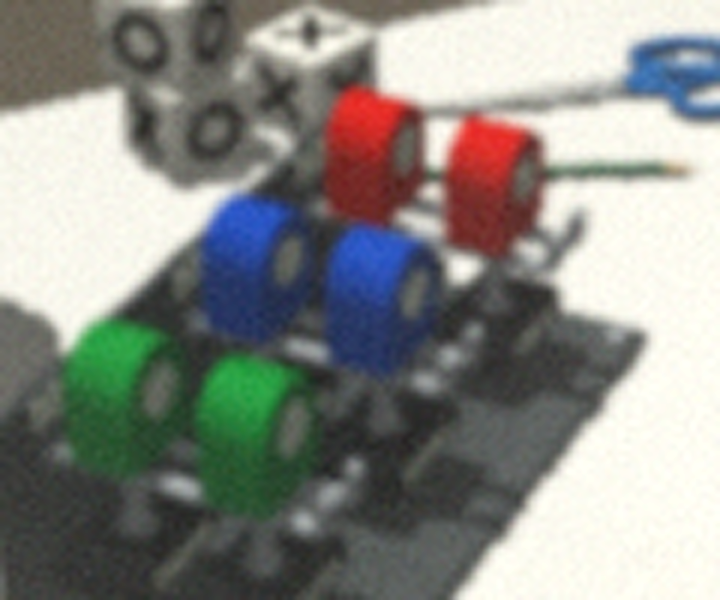

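Both pictures show the two front stamps hanging upright and square in line with their neighbours. They sit 56 mm in front of the back stamps, behind the stops, and the other stamps have not moved.

```bash
python3 -c "
from bench import workorder
print(workorder.job_done())"
```

```text
the job is handed in; nothing more can be done
None
```

I moved the blue stamp from the red rail to the front of the blue (middle) rail, then hung the red stamp in the freed front place. The job was handed in at about 17.5 s; the hand-in gives no verdict.

**Placement:** In the last pictures both stamps hang upright behind the end stops. Each is about 56 mm in front of its back stamp and within about 0.01 rad of square to the rack. The gripper measured them resting at the expected height before release.

**Other stamps:** All four measured within 1 mm of where they started. The largest force seen was about 15 N, as each stamp was set down.

**Checks that disagreed:**
- **First rack fit:** the networks' points put it about 2.5 mm off sideways, so I used the wires and stamp outlines in the top picture instead.
- **Yaw readings:** the fitted yaw of the undisturbed stamps scattered by about 0.04 rad, which I take as the limit of the picture measurement.

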